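# Set out the blocks for a two-colour block print

### The arm

A 6-joint arm with a two-finger parallel gripper is mounted at the origin on the work surface. World frame = base frame: x ahead of the robot, y to its left, z up, the work surface at z = 0. Lengths are in m, angles in degrees, forces in N, time in s.
With the tool pointing down it reaches from about 0.275 to 1 m from the base axis. Payload 8.4 kg.
Tool frame: the origin (TCP) lies at the very end of the fingers, on their centre line; the grasp point (between the pads) lies 19 mm behind it; z points along the fingers, y is the line along which they close (so a half turn about z gives the same grasp; the last joint's range is limited). The gripper opens to 85 mm and grips with 20 to 120 N. Pads are 22 mm wide; open, the fingers measure 114 mm over their backs; the gripper's body (76 mm by 85 mm) begins 54 mm behind the grasp point. The pads swing forward as they close: fully open they stand 13 mm farther back than shut.
Start: joints at [-66.2, 20.225, 93.587, -0, 66.188, -0.138], TCP at [0.254, -0.571, 0.231] pointing down, gripper open.
Joint ranges: [-150.9, 150.9], [-52.94, 120.26], [3.33, 152.33], [-74.26, 254.26], [0, 154.13], [-172.89, 172.89]. Speed limits (degrees/s): [127.2, 127.2, 159.86, 180, 180, 180].

### API

Orientations are given as a 3x3 rotation matrix whose columns are the frame's x, y, z axes.
In Python, from bench import env, camrig, status gives the robot as it stands (env), with the cameras (camrig) and the readings (status).
- The arm moves only by the shell command python3 jog.py, which reads ROWS from standard input. ROWS is one flat JSON list of numbers that holds 1 to 5 rows one after another, with no inner brackets; each row has 7 numbers: dx, dy, dz in parts of the range, where 1.0 means 40 cm, then a rotation vector rx, ry, rz in fractions of the full range, 1 being 360 degrees, then the finger opening in m; each row is the pose to reach, as a shift and turn from the pose commanded when the command began, along the tool's axes at that moment; what a row does not reach only later rows make up. A row lasts 1/8 s, in which the tool goes at most 0.0625 m and 10.7 degrees, less where a joint would pass 70% of its speed; a pose out of reach is approached as far as the arm can. The fingers move at their own pace and stop on an object; the grip force is fixed at half the most. Time passes only in rows, so rows that do not move let the fingers close. It prints the time, the measured TCP pose, the force, the opening and the grip force at its end. No shift or turn number may pass 1 either way. Input that does not fit is refused with a message, and nothing moves.
- status.read_state(): the state, without advancing time (a new reading comes with each control period).
- camrig.snapshot(name): name is "scene" or "top"; returns a dict with "image" (480x640x3 uint8, red, green, blue), "intrinsics" (3x3 intrinsics, pixels), "extrinsics" (4x4, takes a point from world to camera coordinates). Camera axes: x right, y down, z forward; pixel columns grow to the right and rows downward; lengths in m; the calibration is good to about 2 mm. A picture is of the moment at which its call begins. There is no depth.
- env.hand_in(): hands the job in; it is judged then, once.
The state is a dict: "time_s": time; "qpos": joint angles; "qd": joint speeds; "tau": joint torques, N m; "tcp_pos": TCP position; "tcp_rot": TCP orientation; "force": force on the tool from outside, world axes, zero at the start; "moment": the same for the moment, N m; "gripper_width": finger opening in m; "finger_force": force on a finger pad.
Only numpy, scipy, OpenCV 4.12 (cv2) and the standard library are available. Lean on these libraries where they do the work, as an engineer would, in place of code of your own. Each camera call takes 0.05 s, during which the arm holds its last target. There are 200 camera calls.

### The job

Set up the printing board: centre the round block on the red dye pad and the half-moon block on the blue dye pad, and lay the black border block between the pads on the white strip, centred on it and running the same way. Then stand the brass weight in the middle of the round block's top; leave everything upright and do not disturb the bottle, the mallet or the tin.

Things in the scene. Friction and masses are not known exactly. Their poses are not given: they have to be found in the camera images.
- round_block: Loose round printing block of pale wood, a plain disc 64 mm in diameter and 34 mm high with a flat top bearing a dark eight-petal flower. No handle: grasp it across the disc. About 90 g. Origin: centre of its underside; z up.
- half_moon_block: Loose mid-brown wooden half disc, radius 46 mm (straight edge 92 mm), 28 mm high, 90 g, with a square pale handle 24 x 24 mm from 28 to 56 mm above its underside. Origin: underside, below the handle's centre, 20 mm from the straight edge; centre this. x along the straight edge, y towards the round side, z up; handle sides along x and y. Any final heading will do.
- border_block: Loose black border printing block 100 x 36 mm, 28 mm high, with a pale wood bar handle on top 56 x 22 mm from 28 to 56 mm above its underside. About 110 g. Origin: centre of its underside; x runs along its length and the handle's length, y across its width, z up. Either way round will do.
- brass_weight: Loose brass weight: a disc 48 mm in diameter and 20 mm high with an upright cylindrical knob 20 mm in diameter from 20 to 52 mm above its underside. About 380 g. Origin: centre of its underside; z up.
- board: Fixed plywood board lying on the bench, 140 mm (its x) by 420 mm (its y) and 6 mm thick, carrying the two dye pads, with a painted white strip 112 mm (along the board's x) by 44 mm (along its y) in its exact middle. Origin: centre of its underside, below the strip's centre, on the bench; z up. The board's top is 6 mm above the origin.
- red_pad: Fixed square red dye pad with a dark wood edge, 110 x 110 mm and 12 mm thick, firm and flat, lying on the board 140 mm from the board's middle on one side (either, by chance). Origin: centre of its underside, which is 6 mm above the bench; its top is 12 mm above the origin. z up.
- blue_pad: Fixed square blue dye pad with a dark wood edge, 110 x 110 mm and 12 mm thick, firm and flat, lying on the board 140 mm from the board's middle on the other side. Origin: centre of its underside, 6 mm above the bench; its top is 12 mm above the origin. z up.
- oil_bottle: Bystander: loose upright green oil bottle, 56 mm in diameter, 160 mm high. Origin: centre of its underside. Leave it alone.
- mallet: Bystander: loose wooden mallet lying on the bench, head 48 mm across and 90 mm long (along its y), handle along its x, overall 214 mm long, up to 48 mm high. Origin: on the bench under the handle's axis, 50 mm from the head's centre line (which lies at x = +50 mm), handle end at x = -140 mm. Leave it alone.
- pin_tin: Bystander: loose upright red tin with a steel lid, 54 mm in diameter, 60 mm high, near one end of the board. Origin: centre of its underside. Leave it alone.

How it is judged:
By the outcome, as a careful person would: the job done as asked, in the order asked, and still so for the second after the job is handed in, with the robot touching nothing.
It also fails if it takes over 115 s, if anything falls off the work surface, if the arm or the gripper's body presses on something with over 40 N, if the wrist force passes 120 N, or if a joint passes its speed limit or range.

## Working session

There is one attempt and no reset: what is moved stays moved. The work goes in short steps, Python scripts to look and compute and a shell command to move; the robot and the scene stay as the last step left them, time stands still between calls to the robot, and variables do not carry over. Pictures are saved under pics/ and viewed, at most 14 in all, crops included, and the job is handed in when it is done.

```bash
ls; mkdir -p pics; python3 - <<'E'
from bench import env, camrig, status
import cv2,numpy as np
for n in("scene","top"):
    s=camrig.snapshot(n);cv2.imwrite(f"pics/{n}0.png",s["image"][:,:,::-1]);np.savez(f"{n}0.npz",**s)
    print(s["intrinsics"].tolist(),np.round(s["extrinsics"],3).tolist())
s=status.read_state();print(s["time_s"],s["tcp_pos"],np.round(s["tcp_rot"],3).tolist(),s["gripper_width"])
E
```

```text
bench.py
jog.py
pics
[[510.02346428586554, 0.0, 317.47611999784084], [0.0, 510.02346428586554, 230.3609415351502], [0.0, 0.0, 1.0]] [[0.203, 0.979, -0.016, -0.101], [0.611, -0.14, -0.779, -0.297], [-0.765, 0.148, -0.627, 1.672], [0.0, 0.0, 0.0, 1.0]]
[[513.2317386331398, 0.0, 329.2929751506657], [0.0, 513.2317386331398, 241.65972579667005], [0.0, 0.0, 1.0]] [[0.012, -1.0, -0.023, -0.01], [-0.993, -0.009, -0.116, 0.583], [0.116, 0.024, -0.993, 1.057], [0.0, 0.0, 0.0, 1.0]]
0.1 [ 0.25343458 -0.57082663  0.23062506] [[0.914, 0.406, -0.001], [0.406, -0.914, 0.001], [0.0, -0.001, -1.0]] 0.08552198634599176
```

View pics/top0.png

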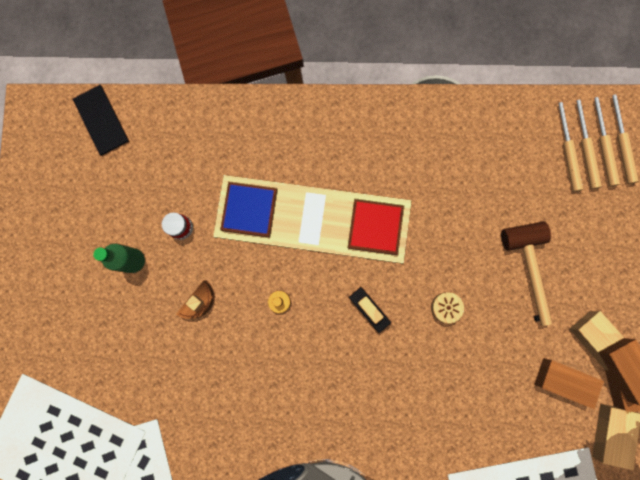

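View pics/scene0.png

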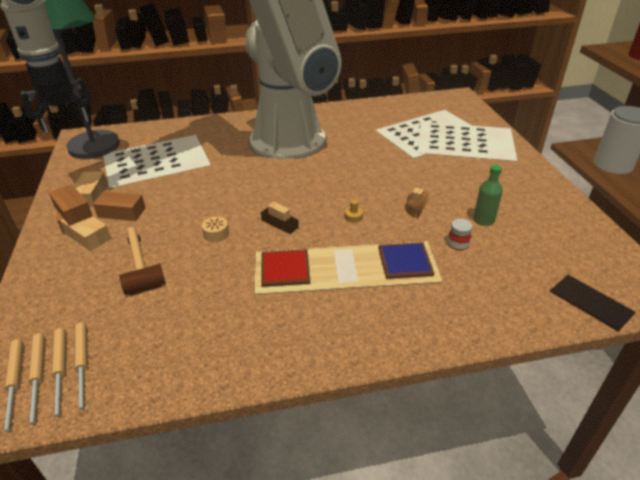

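```bash
cat > h.py <<'E'
import numpy as np,cv2
from bench import env, camrig, status
def load(n,k): return dict(np.load(f"{n}{k}.npz"))
def snap(n,k):
    s=camrig.snapshot(n);np.savez(f"{n}{k}.npz",**s);return s
def cam(s):
    E=s["extrinsics"];R=E[:3,:3];return s["intrinsics"],R,E[:3,3],-R.T@E[:3,3]
def ray(s,uv):
    K,R,t,C=cam(s);d=R.T@np.linalg.solve(K,[*uv,1]);return C,d/np.linalg.norm(d)
def plane(s,uv,z):
    C,d=ray(s,uv);return C+d*(z-C[2])/d[2]
def proj(s,p):
    K,R,t,C=cam(s);q=K@(R@np.array(p)+t);return q[:2]/q[2]
def tri(s1,u1,s2,u2):
    A=np.zeros((3,3));b=np.zeros(3);L=[]
    for s,u in((s1,u1),(s2,u2)):
        C,d=ray(s,u);P=np.eye(3)-np.outer(d,d);A+=P;b+=P@C;L.append((C,P))
    x=np.linalg.solve(A,b);return x,max(np.linalg.norm(P@(x-C)) for C,P in L)
def crop(s,c,w,h,f):
    x,y=int(c[0]-w//2),int(c[1]-h//2)
    im=cv2.resize(s["image"][y:y+h,x:x+w],None,fx=f,fy=f,interpolation=cv2.INTER_NEAREST)[:,:,::-1].copy()
    for i in range(0,w,10): cv2.putText(im,str(x+i),(i*f,8),0,.3,(255,255,255),1);cv2.line(im,(i*f,8),(i*f,14),(255,255,255))
    for i in range(10,h,10): cv2.putText(im,str(y+i),(0,i*f+4),0,.3,(255,255,255),1)
    return im
E
python3 - <<'E'
from h import *
t=load("top",0);s=load("scene",0)
T=[(448,308),(370,310),(279,302),(196,301)];S=[(215,229),(280,217),(354,211),(417,202)]
cv2.imwrite("pics/m0.png",np.vstack([np.hstack([crop(t,c,48,48,4) for c in T]),np.hstack([crop(s,c,48,48,4) for c in S])]))
print(cam(t)[3],cam(s)[3])
def comp(im,m,near):
    n,l,st,c=cv2.connectedComponentsWithStats(m.astype(np.uint8));i=1+np.argmin(np.linalg.norm(c[1:]-near,axis=1));return c[i],st[i][4],l==i
for nm,f,nt,ns in(("red",lambda r,g,b:(r>130)&(g<50)&(b<50),(376,227),(286,267)),("blue",lambda r,g,b:(b>90)&(r<60)&(g<80),(249,209),(406,260)),("white",lambda r,g,b:(r>190)&(g>190)&(b>180),(312,218),(345,265))):
    a,na,_=comp(t,f(*np.moveaxis(t["image"].astype(int),2,0)),nt);b,nb,_=comp(s,f(*np.moveaxis(s["image"].astype(int),2,0)),ns)
    print(nm,a,na,b,nb,tri(t,a,s,b),[plane(q,u,.006 if nm=="white" else .018).round(4) for q,u in((t,a),(s,b))])
E
```

```text
[ 0.45639991 -0.02996092  1.11658202] [ 1.48079487 -0.1903896   0.81466297]
red [375.67716535 226.24212598] 2032 [284.38521739 265.98173913] 1150 (array([ 0.61887173, -0.10297396,  0.01787966]), np.float64(0.0001349213064310059)) [array([ 0.6188, -0.1031,  0.018 ]), array([ 0.619 , -0.1029,  0.018 ])]
blue [247.96974697 208.74037404] 1818 [405.5171371  258.18245968] 992 (array([0.65518657, 0.17546194, 0.01838368]), np.float64(0.0007162197670482292)) [array([0.6551, 0.1748, 0.018 ]), array([0.6548, 0.1764, 0.018 ])]
white [311.73197782 218.38077634] 1082 [339.66666667 269.33333333] 3 (array([ 0.63708815,  0.03017739, -0.00257786]), np.float64(0.006477690699636968)) [array([0.6369, 0.0361, 0.006 ]), array([0.6454, 0.0214, 0.006 ])]
```

View pics/m0.png

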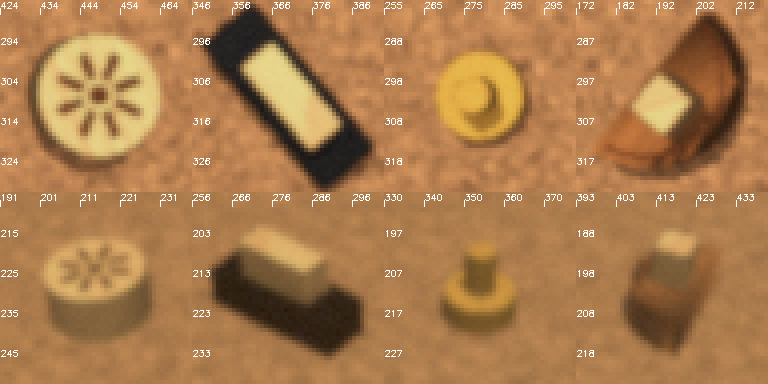

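```bash
cat > m.py <<'E'
from h import *
def blob(s,c,cond,half=24,dark=False):
    x,y=int(c[0])-half,int(c[1])-half
    im=cv2.resize(s["image"][y:y+2*half,x:x+2*half],None,fx=4,fy=4,interpolation=cv2.INTER_CUBIC).astype(int)
    m=cond(*np.moveaxis(im,2,0)).astype(np.uint8)
    n,l,st,ce=cv2.connectedComponentsWithStats(m);i=1+np.argmax(st[1:,4])
    cn=max(cv2.findContours((l==i).astype(np.uint8),0,1)[0],key=cv2.contourArea)
    h=cv2.convexHull(cn).astype(float)[:,0]
    h=(h+.5)/4-.5+[x,y]
    M=cv2.moments(h.astype(np.float32));return np.array([M["m10"],M["m01"]])/M["m00"],cv2.minAreaRect(h.astype(np.float32)),h
E
python3 - <<'E'
from m import *
t=load("top",0);s=load("scene",0)
def px(s,l):
    for p in l: print(p,s["image"][p[1],p[0]],end=" ")
    print()
px(t,[(448,298),(447,322),(430,310),(430,330),(370,310),(360,295),(279,302),(272,308),(196,301),(210,300),(180,312),(190,315)])
px(s,[(215,222),(215,238),(200,245),(278,211),(280,220),(352,199),(352,207),(344,213),(417,192),(415,200),(405,215)])
E
```

```text
(448, 298) [231 203 133] (447, 322) [214 179 115] (430, 310) [166 113  71] (430, 330) [191 133  86] (370, 310) [230 211 136] (360, 295) [31 29 30] (279, 302) [229 179  75] (272, 308) [230 178  75] (196, 301) [230 193 123] (210, 300) [131  78  39] (180, 312) [175 104  55] (190, 315) [149  86  45] 
(215, 222) [177 134  81] (215, 238) [134 102  63] (200, 245) [175 126  77] (278, 211) [147 114  70] (280, 220) [61 47 26] (352, 199) [184 133  72] (352, 207) [113  83  41] (344, 213) [152 109  64] (417, 192) [204 156  97] (415, 200) [122  91  54] (405, 215) [173 124  75]
```

```bash
python3 - <<'E'
from m import *
t=load("top",0);s=load("scene",0)
pale=lambda th:(lambda r,g,b:g>th)
O={"round":((448,308),pale(160),(214,227),pale(144),.034),"border":((370,310),pale(160),(277,206),pale(143),.056),
"half":((196,303),pale(158),(418,192),pale(142),.056)}
for k,(a,f,b,g,z) in O.items():
    ca,ra,ha=blob(t,a,f);cb,rb,hb=blob(s,b,g)
    x,e=tri(t,ca,s,cb);print(k,ca,np.round(ra[1],1),cb,np.round(rb[1],1),x.round(4),e.round(4),plane(t,ca,z).round(4),plane(s,cb,z).round(4))
    q=cv2.boxPoints(ra);w=np.array([plane(t,p,z)[:2] for p in q]);d=np.diff(w,axis=0);print("  edges",[(round(np.linalg.norm(v),4),round(np.degrees(np.arctan2(v[1],v[0])),1)) for v in d],"mid",w.mean(0).round(4))
# border dark body, brass disc, half-moon body
ca,ra,_=blob(t,(370,310),lambda r,g,b:r<95,30);q=cv2.boxPoints(ra);w=np.array([plane(t,p,.028)[:2] for p in q]);d=np.diff(w,axis=0)
print("dark",plane(t,ca,.028),[(round(np.linalg.norm(v),4),round(np.degrees(np.arctan2(v[1],v[0])),1)) for v in d])
ca,ra,_=blob(t,(279,302),lambda r,g,b:(r-b>120)&(g>130));print("brass",ca,np.round(ra[1],1),plane(t,ca,.02))
cb,rb,_=blob(s,(354,211),lambda r,g,b:(b<0.5*r),20);print("brass scene",cb,rb)
cv2.imwrite("pics/b.png",np.hstack([crop(s,c,40,40,6) for c in((354,211),(417,202),(277,212))]))
E
```

```text
round [448.54308726 307.23780264] [30.4 30.1] [213.90461323 223.6056863 ] [15.5 25.8] [ 0.4474 -0.2528  0.0369] 0.0003 [ 0.4473 -0.2537  0.034 ] [ 0.4437 -0.2528  0.034 ]
  edges [(np.float64(0.0632), np.float64(-45.1)), (np.float64(0.0622), np.float64(-135.2)), (np.float64(0.0628), np.float64(134.7))] mid [ 0.4474 -0.2536]
border [370.31296887 309.40205901] [26.7 10.1] [278.31832695 206.59742748] [19.9  6.7] [ 0.4414 -0.0891  0.058 ] 0.0006 [ 0.4412 -0.0898  0.056 ] [ 0.4387 -0.0882  0.056 ]
  edges [(np.float64(0.0206), np.float64(-49.8)), (np.float64(0.0541), np.float64(-139.7)), (np.float64(0.0205), np.float64(130.0))] mid [ 0.4412 -0.0899]
half [192.65862775 302.67070338] [10.8 11.1] [417.65291461 190.01949918] [9.4 5.5] [0.4508 0.2766 0.058 ] 0.0007 [0.4506 0.2765 0.056 ] [0.448  0.2787 0.056 ]
  edges [(np.float64(0.0226), np.float64(-38.4)), (np.float64(0.0227), np.float64(-128.1)), (np.float64(0.0226), np.float64(141.5))] mid [0.4507 0.2766]
dark [ 0.43938552 -0.08975805  0.028     ] [(np.float64(0.0375), np.float64(-48.9)), (np.float64(0.1018), np.float64(-138.8)), (np.float64(0.0372), np.float64(130.8))]
brass [278.0507868  301.31883956] [22.  22.2] [0.45542078 0.10417377 0.02      ]
brass scene [353.5 210.5] ((353.4999694824219, 210.49998474121094), (39.74999237060547, 39.74999237060547), 90.0)
```

View pics/b.png

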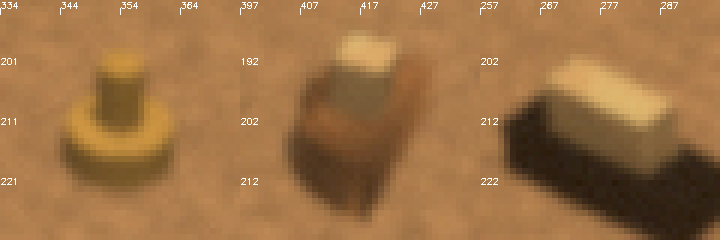

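```bash
cat > go.py <<'E'
import sys,numpy as np
from bench import env, camrig, status
from scipy.spatial.transform import Rotation as Ro
# args: groups x,y,z,yaw ; prints tool-axis shift and rotvec from current measured pose
s=status.read_state();R=s["tcp_rot"];p=s["tcp_pos"]
yaw=np.degrees(np.arctan2(R[1,0],R[0,0]));print("now",p.round(4),"yaw",yaw.round(2),"w",round(s["gripper_width"],4),"F",np.round(s["force"],1),"t",round(s["time_s"],2),"q6",round(s["qpos"][5],0))
for a in sys.argv[1:]:
    x,y,z,w=map(float,a.split(","));c,n=np.cos(np.radians(w)),np.sin(np.radians(w))
    G=np.array([[c,n,0],[n,-c,0],[0,0,-1.]])
    print(a,"->",(R.T@(np.array([x,y,z])-p)).round(4),Ro.from_matrix(R.T@G).as_rotvec(degrees=True).round(2),"dist",np.linalg.norm(np.array([x,y,z])-p).round(3))
E
python3 go.py 0.4474,-0.2537,0.12,24
```

```text
now [ 0.2534 -0.5708  0.2306] yaw 23.94 w 0.0855 F [-0.3 -0.2  0.2] t 0.1 q6 -0.0
0.4474,-0.2537,0.12,24 -> [ 0.306  -0.211   0.1109] [-0.07 -0.   -0.06] dist 0.388
```

```bash
python3 - <<'E'
from m import *
t=load("top",0);s=load("scene",0)
# brass knob top vs. scene; disc silhouettes
kb,_,hb=blob(s,(354,200),lambda r,g,b:(r-b>95)&(g>110),6);print("knob scene",kb,hb.min(0),hb.max(0))
im=t["image"];x,y=264,287
g=cv2.cvtColor(im[y:y+30,x:x+30],cv2.COLOR_RGB2GRAY);print(g[4:26,3:26])
for z in(.02,.052): print(proj(t,(.4554,.1042,z)),proj(s,(.4554,.1042,z)))
E
```

```text
knob scene [353.31607488 198.55391683] [347.625 193.625] [359.375 203.625]
[[156 162 154 141 134 138 139 146 156 162 170 171 166 163 160 148 134 133
  138 144 150 156 152]
 [151 159 147 135 131 142 155 168 176 179 182 184 182 179 178 175 167 153
  140 133 140 145 140]
 [142 146 142 135 140 157 174 183 184 182 185 185 182 185 182 183 182 174
  157 129 121 127 124]
 [140 141 141 149 164 176 184 184 184 181 185 185 183 183 184 185 186 185
  176 153 123 106 106]
 [147 148 150 161 177 182 184 185 183 183 184 184 184 182 184 184 187 186
  184 174 147 109 102]
 [157 153 161 174 181 183 185 183 184 182 180 179 175 176 180 184 186 187
  185 182 167 131 115]
 [162 164 170 178 182 181 181 179 180 176 175 170 151 148 169 179 185 188
  185 185 179 154 120]
 [157 166 178 182 181 176 170 172 178 179 178 177 159 134 134 159 182 186
  187 185 182 167 128]
 [144 161 177 181 179 173 169 175 180 182 182 185 174 153 113 130 171 185
  184 186 185 175 138]
 [144 162 178 181 179 177 176 181 182 182 182 181 179 164 120 106 150 181
  187 184 184 175 147]
 [152 169 180 182 177 176 181 183 185 184 183 182 183 1
[... 521 characters left out ...]
  98]
 [141 147 163 178 180 181 180 168 141 126 121 115 113 115 117 121 127 152
  179 181 165 124  87]
 [140 144 158 172 178 182 182 177 161 138 125 117 116 119 119 128 145 167
  180 167 133 100  89]
 [140 144 155 159 168 175 180 183 176 163 141 126 121 125 135 146 167 173
  167 142 104  88  87]
 [139 142 147 149 148 157 172 181 181 176 162 142 136 146 164 168 169 160
  135 107  90  91 104]
 [139 142 147 152 147 144 147 164 172 177 175 168 163 162 170 162 143 121
   99  91  98 110 125]
 [135 138 148 153 152 144 128 127 134 144 157 158 149 142 137 126 104  89
   91 108 128 132 137]]
[278.03826355 301.32852804] [353.43174912 211.64935389]
[276.14794754 301.32049042] [353.77861582 201.62615406]
```

The rows are not in the units I measure in: shifts go in shares of 40 cm and turns go in shares of 360 degrees. I convert before sending: 0.306 m / 0.4 = 0.765, -0.211 m / 0.4 = -0.5275.

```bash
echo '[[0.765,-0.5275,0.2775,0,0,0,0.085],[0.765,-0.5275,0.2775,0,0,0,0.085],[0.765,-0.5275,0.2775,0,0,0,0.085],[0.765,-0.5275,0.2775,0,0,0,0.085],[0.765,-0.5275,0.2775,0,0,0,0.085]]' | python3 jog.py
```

```text
refused: ROWS must be one flat list, 7 numbers to a row, no inner brackets. Nothing was moved.
```

The call was refused and nothing moved: it wants one flat list, 7 numbers to a row, no inner brackets. Same move again in that form.

```bash
echo '[0.765,-0.5275,0.2775,0,0,0,0.085,0.765,-0.5275,0.2775,0,0,0,0.085,0.765,-0.5275,0.2775,0,0,0,0.085,0.765,-0.5275,0.2775,0,0,0,0.085,0.765,-0.5275,0.2775,0,0,0,0.085]' | python3 jog.py; python3 go.py 0.4474,-0.2537,0.12,24
```

```text
time_s: 0.72
tcp_pos: [0.4106, -0.3141, 0.1413]
tcp_rot: [[0.914, 0.405, 0.0], [0.405, -0.914, -0.0], [0.0, 0.0, -1.0]]
force: [0.9, -0.4, 0.5]
gripper_width: 0.0851
finger_force: 0.0
now [ 0.4106 -0.3141  0.1413] yaw 23.92 w 0.0851 F [ 0.9 -0.4  0.5] t 0.72 q6 28.0
0.4474,-0.2537,0.12,24 -> [ 0.0582 -0.0403  0.0213] [ 0.   -0.01 -0.08] dist 0.074
```

In the tool's units: 0.0596 m / 0.4 = 0.149, -0.0411 m / 0.4 = -0.1028.

```bash
echo '[0.149,-0.1028,0.054,0,0,0,0.085,0.149,-0.1028,0.054,0,0,0,0.085,0.149,-0.1028,0.054,0,0,0,0.085,0.149,-0.1028,0.054,0,0,0,0.085]' | python3 jog.py >/dev/null; python3 go.py 0.4474,-0.2537,0.003,24
python3 - <<'E'
from h import *
t=snap("top",1);s=snap("scene",1)
cv2.imwrite("pics/r1.png",np.hstack([crop(t,(445,300),70,70,5),crop(s,(215,215),70,70,5)]))
E
```

```text
now [ 0.4475 -0.2553  0.1206] yaw 23.89 w 0.0853 F [-0.3 -0.5  0.2] t 1.23 q6 36.0
0.4474,-0.2537,0.003,24 -> [ 0.0006 -0.0016  0.1176] [ 0.04 -0.   -0.11] dist 0.118
```

View pics/r1.png

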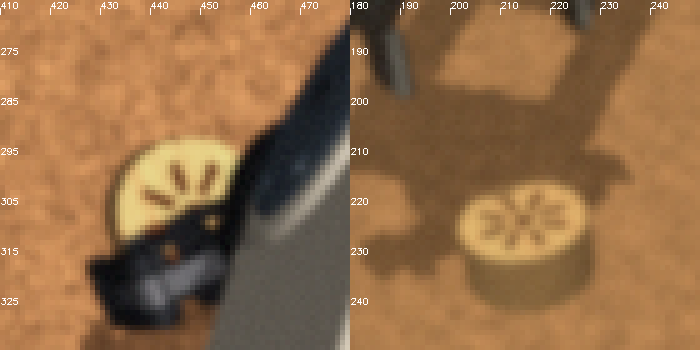

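The gripper hangs over the round block, its fingers either side (scene: fingers at columns 188 and 224, disc centred at 212,224). Descending.

In the tool's units: 0.117 m / 0.4 = 0.2925, -0.0016 m / 0.4 = -0.004.

```bash
echo '[0.0015,-0.004,0.15,0,0,0,0.085,0.0015,-0.004,0.25,0,0,0,0.085,0.0015,-0.004,0.2925,0,0,0,0.085,0.0015,-0.004,0.2925,0,0,0,0.085,0.0015,-0.004,0.2925,0,0,0,0.085]' | python3 jog.py; echo '[0,0,0,0,0,0,0.05,0,0,0,0,0,0,0.05,0,0,0,0,0,0,0.05,0,0,0,0,0,0,0.05,0,0,0,0,0,0,0.05]' | python3 jog.py ; python3 go.py 0.6188,-0.103,0.15,24
```

```text
time_s: 1.95
tcp_pos: [0.4485, -0.2532, 0.0046]
tcp_rot: [[0.914, 0.405, 0.002], [0.405, -0.914, -0.001], [0.001, 0.002, -1.0]]
force: [0.2, -1.4, -0.4]
gripper_width: 0.0853
finger_force: 0.0
time_s: 2.58
tcp_pos: [0.4485, -0.2529, 0.0049]
tcp_rot: [[0.914, 0.406, 0.002], [0.406, -0.914, -0.001], [0.001, 0.002, -1.0]]
force: [-3.8, 0.6, 11.9]
gripper_width: 0.0624
finger_force: 63.1
now [ 0.4485 -0.2529  0.0049] yaw 23.95 w 0.0624 F [-3.8  0.6 11.9] t 2.58 q6 36.0
0.6188,-0.103,0.15,24 -> [ 0.2167 -0.0676 -0.145 ] [ 0.11 -0.07 -0.05] dist 0.269
```

In the tool's units: 0.16 m / 0.4 = 0.4, 0.06 m / 0.4 = 0.15.

```bash
echo '[0,0,-0.125,0,0,0,0.05,0,0,-0.2,0,0,0,0.05,0.15,-0.05,-0.2,0,0,0,0.05,0.275,-0.0875,-0.2,0,0,0,0.05,0.4,-0.125,-0.2,0,0,0,0.05]' | python3 jog.py|tail -2; python3 go.py 0.62,-0.1025,0.085,24
```

```text
gripper_width: 0.0622
finger_force: 66.5
now [ 0.575  -0.1406  0.0843] yaw 23.94 w 0.0622 F [ 0.4 -0.2 -0.8] t 3.2 q6 52.0
0.62,-0.1025,0.085,24 -> [ 0.0565 -0.0166 -0.0007] [ 0.05 -0.06 -0.06] dist 0.059
```

In the tool's units: 0.055 m / 0.4 = 0.1375, 0.03 m / 0.4 = 0.075.

```bash
echo '[0.075,-0.0225,0,0,0,0,0.05,0.1375,-0.0425,0,0,0,0,0.05,0.1375,-0.0425,0,0,0,0,0.05,0.1375,-0.0425,0,0,0,0,0.05,0.1375,-0.0425,0,0,0,0,0.05]' | python3 jog.py|tail -1; python3 go.py 0.62,-0.1025,0.024,24
python3 - <<'E'
from h import *
t=snap("top",2);s=snap("scene",2)
cv2.imwrite("pics/r2.png",np.hstack([crop(t,(376,215),76,76,5),crop(s,(285,255),76,76,5)]))
print(proj(t,(.6188,-.103,.1)),proj(s,(.6188,-.103,.114)))
E
```

```text
finger_force: 66.5
now [ 0.6161 -0.1046  0.0832] yaw 23.89 w 0.0625 F [-0.2 -0.  -1.3] t 3.83 q6 56.0
0.62,-0.1025,0.024,24 -> [ 0.0044 -0.0004  0.0592] [-0.01  0.03 -0.11] dist 0.059
[378.36910327 220.28196586] [281.78887399 233.53072863]
```

View pics/r2.png

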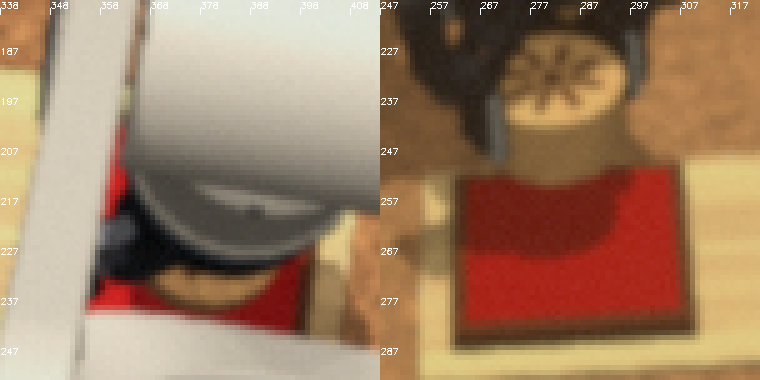

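Block is held level above the red pad (scene: its top centred at about 282,232, matching the projected target 282,233). Lowering with a fine correction.

In the tool's units: 0.045 m / 0.4 = 0.1125, 0.025 m / 0.4 = 0.0625.

```bash
echo '[0.011,-0.001,0.0625,0,0,0,0.05,0.011,-0.001,0.1125,0,0,0,0.05,0.011,-0.001,0.1125,0,0,0,0.05,0.011,-0.001,0.1125,0,0,0,0.05]' | python3 jog.py|tail -1; python3 go.py 0.62,-0.1025,0.024,24
```

```text
finger_force: 66.5
now [ 0.6209 -0.102   0.0385] yaw 23.93 w 0.0624 F [ 0.8  0.1 -0.8] t 4.42 q6 57.0
0.62,-0.1025,0.024,24 -> [-0.001   0.0001  0.0145] [ 0.    0.   -0.07] dist 0.015
```

In the tool's units: 0.0135 m / 0.4 = 0.0338, 0.007 m / 0.4 = 0.0175.

```bash
echo '[-0.0025,0,0.0175,0,0,0,0.05,-0.0025,0,0.0338,0,0,0,0.05,-0.0025,0,0.0338,0,0,0,0.05,-0.0025,0,0.0338,0,0,0,0.05]' | python3 jog.py|tail -1; python3 go.py 0.62,-0.1025,0.023,24
```

```text
finger_force: 66.5
now [ 0.6199 -0.1022  0.0248] yaw 23.94 w 0.0622 F [-0.4 -0.1 -0.8] t 4.92 q6 57.0
0.62,-0.1025,0.023,24 -> [-0.0001  0.0003  0.0018] [-0.    0.   -0.06] dist 0.002
```

In the tool's units: 0.002 m / 0.4 = 0.005.

```bash
echo '[0,0,0.005,0,0,0,0.05,0,0,0.005,0,0,0,0.05,0,0,0.005,0,0,0,0.05]' | python3 jog.py | grep -E "pos|force|width"; python3 go.py
```

```text
tcp_pos: [0.6202, -0.1023, 0.023]
force: [-0.2, 0.5, 2.0]
gripper_width: 0.0626
finger_force: 66.7
now [ 0.6202 -0.1023  0.023 ] yaw 23.94 w 0.0626 F [-0.2  0.5  2. ] t 5.3 q6 57.0
```

Contact. Release and rise.

In the tool's units: -0.13 m / 0.4 = -0.325, -0.09 m / 0.4 = -0.225.

```bash
echo '[0,0,0,0,0,0,0.085,0,0,0,0,0,0,0.085,0,0,0,0,0,0,0.085,0,0,0,0,0,0,0.085]' | python3 jog.py | grep -E "force|width"; echo '[0,0,-0.075,0,0,0,0.085,0,0,-0.225,0,0,0,0.085,0,0,-0.325,0,0,0,0.085,0,0,-0.325,0,0,0,0.085]' | python3 jog.py|grep -E "force|width"; python3 go.py 0.4507,0.2766,0.12,51.6
```

```text
force: [0.7, -0.0, -0.2]
gripper_width: 0.0852
finger_force: 0.0
force: [0.3, 0.1, 0.3]
gripper_width: 0.0852
finger_force: 0.0
now [ 0.6222 -0.1026  0.1566] yaw 23.94 w 0.0852 F [0.3 0.1 0.3] t 6.3 q6 57.0
0.4507,0.2766,0.12,51.6 -> [-0.0031 -0.4163  0.0351] [  0.28  -0.26 -27.66] dist 0.418
```

In the tool's units: -0.3 m / 0.4 = -0.75, -0.25 m / 0.4 = -0.625, -27.6 degrees / 360 = -0.0767.

```bash
echo '[-0.005,-0.1563,0,0,0,-0.0278,0.085,-0.005,-0.3125,0,0,0,-0.0556,0.085,-0.005,-0.4688,0.025,0,0,-0.0767,0.085,-0.005,-0.625,0.05,0,0,-0.0767,0.085,-0.005,-0.75,0.05,0,0,-0.0767,0.085]' | python3 jog.py|grep -E "force|width"; python3 go.py 0.4507,0.2766,0.10,51.6
```

```text
force: [0.5, -0.3, 0.2]
gripper_width: 0.0852
finger_force: 0.0
now [0.494  0.1726 0.1311] yaw 51.56 w 0.0852 F [ 0.5 -0.3  0.2] t 6.92 q6 58.0
0.4507,0.2766,0.10,51.6 -> [ 0.0546 -0.0985  0.0312] [-0.09  0.13 -0.04] dist 0.117
```

In the tool's units: -0.0985 m / 0.4 = -0.2463, 0.0546 m / 0.4 = 0.1365.

```bash
echo '[0.0675,-0.1225,0.0375,0,0,0,0.085,0.1365,-0.2463,0.0775,0,0,0,0.085,0.1365,-0.2463,0.0775,0,0,0,0.085,0.1365,-0.2463,0.0775,0,0,0,0.085]' | python3 jog.py|grep -E "force"; python3 go.py 0.4507,0.2766,0.031,51.6; python3 - <<'E'
from m import *
t=snap("top",3);s=snap("scene",3)
c,r,_=blob(t,(380,228),lambda r,g,b:(g>150)&(r-g<70),22);print("round now",plane(t,c,.052),np.round(r[1],1))
cv2.imwrite("pics/r3.png",np.hstack([crop(t,(196,295),76,76,5),crop(s,(412,195),76,76,5)]))
E
```

```text
force: [0.1, 0.1, 0.7]
finger_force: 0.0
now [0.4527 0.2749 0.1011] yaw 51.6 w 0.0853 F [0.1 0.1 0.7] t 7.42 q6 70.0
0.4507,0.2766,0.031,51.6 -> [ 0.0002 -0.0026  0.0701] [-0.02  0.08  0.  ] dist 0.07
round now [ 0.61833687 -0.10260676  0.052     ] [29.5 29.7]
```

View pics/r3.png

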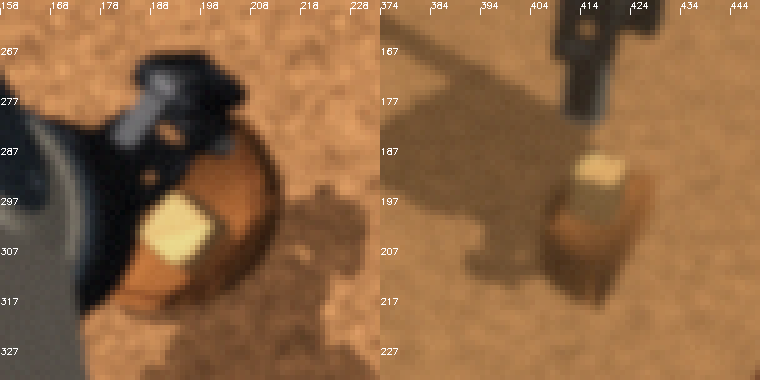

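Round block sits 0.6 mm from the red pad's centre. The half-moon's handle (top view 192,303; scene 417,190) lies under the open gripper. Descending and gripping.

In the tool's units: 0.07 m / 0.4 = 0.175, 0.04 m / 0.4 = 0.1.

```bash
echo '[0,-0.0065,0.1,0,0,0,0.085,0,-0.0065,0.175,0,0,0,0.085,0,-0.0065,0.175,0,0,0,0.085,0,-0.0065,0.175,0,0,0,0.085]' | python3 jog.py|grep -E "pos|force"; echo '[0,0,0,0,0,0,0.015,0,0,0,0,0,0,0.015,0,0,0,0,0,0,0.015,0,0,0,0,0,0,0.015,0,0,0,0,0,0,0.015]' | python3 jog.py|grep -E "pos|force|width";echo '[0,0,0,0,0,0,0.015,0,0,0,0,0,0,0.015,0,0,0,0,0,0,0.015]' | python3 jog.py|grep -E "pos|force|width"; python3 go.py 0.655,0.1755,0.1,51.6
```

```text
tcp_pos: [0.4521, 0.2765, 0.0327]
force: [0.7, 0.5, 0.7]
finger_force: 0.0
tcp_pos: [0.4515, 0.2771, 0.0323]
force: [-0.8, -1.6, 5.9]
gripper_width: 0.0228
finger_force: 60.2
tcp_pos: [0.4515, 0.2771, 0.0324]
force: [-0.2, 0.1, 6.8]
gripper_width: 0.0234
finger_force: 60.2
now [0.4515 0.2771 0.0324] yaw 51.55 w 0.0234 F [-0.2  0.1  6.8] t 9.03 q6 70.0
0.655,0.1755,0.1,51.6 -> [ 0.047   0.2226 -0.0675] [ 0.02 -0.05 -0.05] dist 0.237
```

In the tool's units: 0.19 m / 0.4 = 0.475, 0.14 m / 0.4 = 0.35.

```bash
echo '[0,0,-0.125,0,0,0,0.015,0,0.05,-0.175,0,0,0,0.015,0.0375,0.2,-0.175,0,0,0,0.015,0.075,0.35,-0.175,0,0,0,0.015,0.1125,0.475,-0.175,0,0,0,0.015]' | python3 jog.py|grep -E "force|width"; python3 go.py 0.6556,0.1758,0.075,51.6
```

```text
force: [1.0, 0.8, -2.0]
gripper_width: 0.0231
finger_force: 59.4
now [0.6296 0.1927 0.1018] yaw 51.52 w 0.0231 F [ 1.   0.8 -2. ] t 9.65 q6 55.0
0.6556,0.1758,0.075,51.6 -> [0.0029 0.0308 0.0268] [ 0.01 -0.01 -0.08] dist 0.041
```

In the tool's units: 0.029 m / 0.4 = 0.0725, 0.027 m / 0.4 = 0.0675.

```bash
echo '[0.0063,0.0725,0.025,0,0,0,0.015,0.0063,0.0725,0.0675,0,0,0,0.015,0.0063,0.0725,0.0675,0,0,0,0.015,0.0063,0.0725,0.0675,0,0,0,0.015]' | python3 jog.py|grep -E "force|width"; python3 go.py 0.6556,0.1758,0.051,51.6;  python3 - <<'E'
from h import *
t=snap("top",4);s=snap("scene",4)
cv2.imwrite("pics/r4.png",np.hstack([crop(t,(249,209),76,76,5),crop(s,(405,245),76,76,5)]))
E
```

```text
force: [1.1, -0.6, -1.6]
gripper_width: 0.0228
finger_force: 59.3
now [0.6512 0.1784 0.0747] yaw 51.59 w 0.0228 F [ 1.1 -0.6 -1.6] t 10.15 q6 54.0
0.6556,0.1758,0.051,51.6 -> [0.0007 0.0051 0.0237] [-0.04  0.04 -0.01] dist 0.024
```

View pics/r4.png

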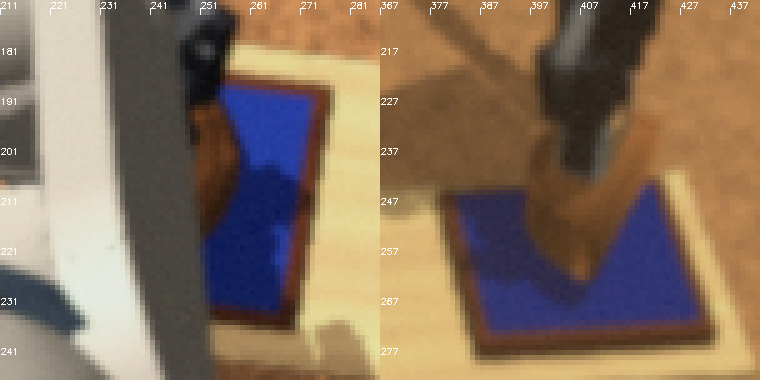

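Half-moon is held upright just above the blue pad (scene: body about 397–420, 230–262). Correct and lower.

```bash
echo '[0.0018,0.0113,0.025,0,0,0,0.015,0.0018,0.0113,0.045,0,0,0,0.015,0.0018,0.0113,0.045,0,0,0,0.015,0.0018,0.0113,0.045,0,0,0,0.015]' | python3 jog.py|grep -E "force|width"; python3 go.py 0.6556,0.1758,0.051,51.6
```

```text
force: [-0.5, 0.7, -1.7]
gripper_width: 0.0229
finger_force: 59.3
now [0.6561 0.1755 0.0566] yaw 51.53 w 0.0229 F [-0.5  0.7 -1.7] t 10.75 q6 53.0
0.6556,0.1758,0.051,51.6 -> [-0.0001 -0.0005  0.0056] [-0.01  0.01 -0.07] dist 0.006
```

In the tool's units: 0.006 m / 0.4 = 0.015, 0.004 m / 0.4 = 0.01.

```bash
echo '[0,-0.0013,0.01,0,0,0,0.015,0,-0.0013,0.015,0,0,0,0.015,0,-0.0013,0.015,0,0,0,0.015,0,-0.0013,0.015,0,0,0,0.015]' | python3 jog.py|grep -E "pos|force|width"
```

```text
tcp_pos: [0.6557, 0.1759, 0.0508]
force: [0.8, -0.6, -0.9]
gripper_width: 0.0232
finger_force: 59.3
```

In the tool's units: 0.001 m / 0.4 = 0.0025.

```bash
echo '[0,0,0.0025,0,0,0,0.015,0,0,0.0025,0,0,0,0.015]' | python3 jog.py|grep -E "pos|force:|width"; echo '[0,0,0,0,0,0,0.06,0,0,0,0,0,0,0.06,0,0,0,0,0,0,0.06,0,0,0,0,0,0,0.06]' | python3 jog.py | grep -E "force|width"; echo '[0,0,-0.075,0,0,0,0.07,0,0,-0.175,0,0,0,0.085,0,0,-0.225,0,0,0,0.085,0,0,-0.225,0,0,0,0.085]' | python3 jog.py|grep -E "force|width"; python3 go.py 0.4408,-0.0898,0.10,40.9
```

```text
tcp_pos: [0.6559, 0.1759, 0.0504]
force: [-1.6, -0.9, 5.0]
gripper_width: 0.0229
finger_force: 60.1
force: [-1.0, -0.5, 0.2]
gripper_width: 0.0599
finger_force: 0.0
force: [0.1, 0.1, -0.4]
gripper_width: 0.085
finger_force: 0.0
now [0.6567 0.1761 0.1411] yaw 51.54 w 0.085 F [ 0.1  0.1 -0.4] t 12.5 q6 53.0
0.4408,-0.0898,0.10,40.9 -> [-0.3426 -0.0037  0.0403] [ 0.09 -0.14 10.64] dist 0.345
```

In the tool's units: -0.3 m / 0.4 = -0.75, -0.24 m / 0.4 = -0.6, 10.6 degrees / 360 = 0.0294.

```bash
echo '[-0.15,0,0,0,0,0.0139,0.085,-0.3,0,0,0,0,0.0294,0.085,-0.45,-0.0025,0.025,0,0,0.0294,0.085,-0.6,-0.005,0.05,0,0,0.0294,0.085,-0.75,-0.0075,0.075,0,0,0.0294,0.085]' | python3 jog.py|grep -E "force:"; python3 go.py 0.4408,-0.0898,0.10,40.9
```

```text
force: [0.5, -0.8, 0.8]
finger_force: 0.0
now [ 0.4643 -0.0582  0.1081] yaw 40.96 w 0.0851 F [ 0.5 -0.8  0.8] t 13.12 q6 42.0
0.4408,-0.0898,0.10,40.9 -> [-0.0385  0.0084  0.0082] [-0.08  0.08  0.06] dist 0.04
```

In the tool's units: -0.038 m / 0.4 = -0.095, 0.008 m / 0.4 = 0.02.

```bash
echo '[-0.095,0.0188,0.02,0,0,0,0.085,-0.095,0.0188,0.02,0,0,0,0.085,-0.095,0.0188,0.02,0,0,0,0.085,-0.095,0.0188,0.02,0,0,0,0.085]' | python3 jog.py|grep -E "force:"; python3 go.py 0.4408,-0.0898,0.031,40.9; python3 - <<'E'
from m import *
t=snap("top",5);s=snap("scene",5)
c,r,_=blob(t,(246,207),lambda r,g,b:(g>150),20);print("half now",plane(t,c,.074),np.round(r[1],1))
cv2.imwrite("pics/r5.png",np.hstack([crop(t,(366,305),76,76,5),crop(s,(282,205),76,76,5)]))
E
```

```text
force: [-0.5, 0.3, -0.3]
finger_force: 0.0
now [ 0.4437 -0.0871  0.1016] yaw 40.99 w 0.085 F [-0.5  0.3 -0.3] t 13.62 q6 38.0
0.4408,-0.0898,0.031,40.9 -> [-0.004   0.0001  0.0706] [ 0.   -0.01  0.09] dist 0.071
half now [0.65538397 0.17511002 0.074     ] [10.7 11.2]
```

View pics/r5.png

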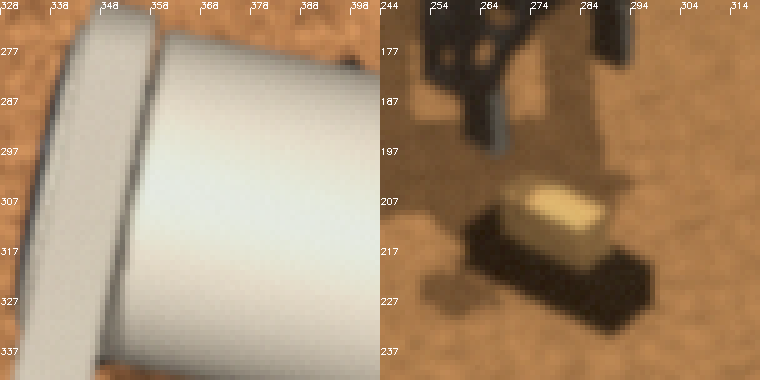

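Half-moon is on target (0.4 mm off). The fingers straddle the border block's handle (scene: handle top about 280,208; fingers at 266 and 290). Grasping.

In the tool's units: 0.07 m / 0.4 = 0.175, 0.04 m / 0.4 = 0.1.

```bash
echo '[-0.01,0,0.1,0,0,0,0.085,-0.01,0,0.175,0,0,0,0.085,-0.01,0,0.175,0,0,0,0.085,-0.01,0,0.175,0,0,0,0.085]' | python3 jog.py|grep -E "pos|force"; echo '[0,0,0,0,0,0,0.012,0,0,0,0,0,0,0.012,0,0,0,0,0,0,0.012,0,0,0,0,0,0,0.012,0,0,0,0,0,0,0.012]' | python3 jog.py|grep -E "pos|force|width";echo '[0,0,0,0,0,0,0.012,0,0,0,0,0,0,0.012]' | python3 jog.py|grep -E "pos|force|width"; python3 go.py 0.637,0.0362,0.09,-7.4
```

```text
tcp_pos: [0.4406, -0.0902, 0.0325]
force: [0.1, 0.2, 0.6]
finger_force: 0.0
tcp_pos: [0.4403, -0.0905, 0.0323]
force: [-1.5, 0.5, 7.3]
gripper_width: 0.0206
finger_force: 59.4
tcp_pos: [0.4403, -0.0905, 0.0323]
force: [-1.8, -0.3, 7.4]
gripper_width: 0.0207
finger_force: 59.4
now [ 0.4403 -0.0905  0.0323] yaw 40.93 w 0.0207 F [-1.8 -0.3  7.4] t 15.1 q6 37.0
0.637,0.0362,0.09,-7.4 -> [ 0.2316  0.0332 -0.0576] [ 2.000e-02 -4.000e-02  4.833e+01] dist 0.241
```

In the tool's units: 0.19 m / 0.4 = 0.475, 0.14 m / 0.4 = 0.35, 40 degrees / 360 = 0.1111.

```bash
echo '[0,0,-0.125,0,0,0,0.012,0.075,0,-0.2,0,0,0.0278,0.012,0.2125,0.025,-0.2,0,0,0.0556,0.012,0.35,0.05,-0.2,0,0,0.0833,0.012,0.475,0.075,-0.2,0,0,0.1111,0.012]' | python3 jog.py|grep -E "force|width"; python3 go.py 0.6359,0.0363,0.07,-7.4
```

```text
force: [0.3, -0.4, -0.8]
gripper_width: 0.0207
finger_force: 58.9
now [0.6046 0.0126 0.1119] yaw 0.62 w 0.0207 F [ 0.3 -0.4 -0.8] t 15.72 q6 90.0
0.6359,0.0363,0.07,-7.4 -> [ 0.0315 -0.0234  0.042 ] [-0.   -0.02  8.02] dist 0.057
```

In the tool's units: 0.042 m / 0.4 = 0.105, 0.03 m / 0.4 = 0.075, 8 degrees / 360 = 0.0222.

```bash
echo '[0.075,-0.0575,0,0,0,0.0222,0.012,0.075,-0.0575,0.05,0,0,0.0222,0.012,0.075,-0.0575,0.105,0,0,0.0222,0.012,0.075,-0.0575,0.105,0,0,0.0222,0.012,0.075,-0.0575,0.105,0,0,0.0222,0.012]' | python3 jog.py|grep -E "force|width"; python3 go.py 0.6359,0.0363,0.045,-7.4;  python3 - <<'E'
from h import *
t=snap("top",6);s=snap("scene",6)
cv2.imwrite("pics/r6.png",np.hstack([crop(t,(312,218),76,76,5),crop(s,(345,250),76,76,5)]))
E
```

```text
force: [1.1, -0.0, -0.5]
gripper_width: 0.0212
finger_force: 59.0
now [0.6324 0.0345 0.07  ] yaw -7.05 w 0.0212 F [ 1.1 -0.  -0.5] t 16.35 q6 100.0
0.6359,0.0363,0.045,-7.4 -> [ 0.0033 -0.0022  0.025 ] [0.01 0.02 0.35] dist 0.025
```

View pics/r6.png

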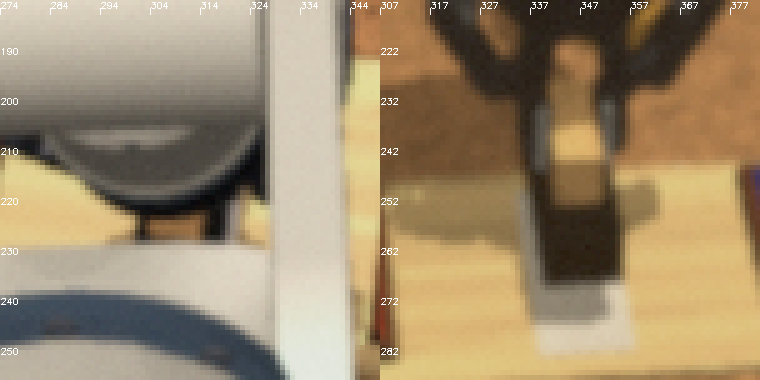

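Block is level and aligned above the strip (scene: block 340–354, strip 339–357). Lower.

In the tool's units: 0.024 m / 0.4 = 0.06, 0.012 m / 0.4 = 0.03, 0.3 degrees / 360 = 0.0008.

```bash
echo '[0.0075,-0.005,0.03,0,0,0.0008,0.012,0.0075,-0.005,0.06,0,0,0.0008,0.012,0.0075,-0.005,0.06,0,0,0.0008,0.012,0.0075,-0.005,0.06,0,0,0.0008,0.012]' | python3 jog.py|grep -E "force:|width"; python3 go.py 0.6359,0.0363,0.0385,-7.4
```

```text
force: [0.3, 0.1, -1.4]
gripper_width: 0.0211
finger_force: 59.0
now [0.6359 0.0366 0.0455] yaw -7.35 w 0.0211 F [ 0.3  0.1 -1.4] t 16.95 q6 101.0
0.6359,0.0363,0.0385,-7.4 -> [0.0001 0.0003 0.007 ] [0.01 0.03 0.05] dist 0.007
```

In the tool's units: 0.0075 m / 0.4 = 0.0188, 0.004 m / 0.4 = 0.01.

```bash
echo '[0,0.0008,0.01,0,0,0,0.012,0,0.0008,0.0188,0,0,0,0.012,0,0.0008,0.0188,0,0,0,0.012,0,0.0008,0.0188,0,0,0,0.012]' | python3 jog.py|grep -E "pos|force:|width"
```

```text
tcp_pos: [0.6361, 0.0363, 0.0384]
force: [-0.3, -0.4, 1.1]
gripper_width: 0.0206
finger_force: 59.2
```

In the tool's units: -0.1 m / 0.4 = -0.25, -0.07 m / 0.4 = -0.175.

```bash
echo '[0,0,0,0,0,0,0.06,0,0,0,0,0,0,0.06,0,0,0,0,0,0,0.06,0,0,0,0,0,0,0.06]' | python3 jog.py | grep -E "force|width"; echo '[0,0,-0.075,0,0,0,0.06,0,0,-0.175,0,0,0,0.06,0,0,-0.25,0,0,0,0.06,0,0,-0.25,0,0,0,0.06]' | python3 jog.py|grep -E "force:|width"; python3 go.py 0.4554,0.1042,0.10,-7.4
```

```text
force: [1.0, -0.7, 0.4]
gripper_width: 0.0599
finger_force: 0.0
force: [0.2, -0.3, 0.2]
gripper_width: 0.0601
finger_force: 0.0
now [0.6377 0.0364 0.1409] yaw -7.36 w 0.0601 F [ 0.2 -0.3  0.2] t 18.45 q6 100.0
0.4554,0.1042,0.10,-7.4 -> [-0.1897 -0.0439  0.0401] [-0.05 -0.27  0.04] dist 0.199
```

In the tool's units: -0.188 m / 0.4 = -0.47, -0.165 m / 0.4 = -0.4125.

```bash
echo '[-0.1375,-0.03,0,0,0,0,0.06,-0.275,-0.06,0.025,0,0,0,0.06,-0.4125,-0.09,0.075,0,0,0,0.06,-0.47,-0.1098,0.1,0,0,0,0.06,-0.47,-0.1098,0.1,0,0,0,0.06]' | python3 jog.py|grep -E "force:"; echo '[0,0,0,0,0,0,0.06,0,0,0,0,0,0,0.06]' | python3 jog.py|grep -E "force:";python3 go.py 0.4554,0.1042,0.024,-7.4; python3 - <<'E'
from m import *
t=snap("top",7);s=snap("scene",7)
c,r,h=blob(t,(312,218),lambda r,g,b:(r<95)&(b<90),32)
w=np.array([plane(t,p,.034)[:2] for p in cv2.boxPoints(r)]);print("border dark",plane(t,c,.034),[(round(np.linalg.norm(v),4),round(np.degrees(np.arctan2(v[1],v[0])),1)) for v in np.diff(w,axis=0)])
cv2.imwrite("pics/r7.png",np.hstack([crop(t,(312,218),76,76,5),crop(s,(354,205),76,76,5)]))
E
```

```text
force: [1.5, 0.4, 0.9]
finger_force: 0.0
force: [-0.3, 0.6, 0.4]
finger_force: 0.0
now [0.4565 0.1037 0.0985] yaw -7.4 w 0.0599 F [-0.3  0.6  0.4] t 19.32 q6 110.0
0.4554,0.1042,0.024,-7.4 -> [-0.0012 -0.0003  0.0745] [-0.02 -0.06  0.  ] dist 0.075
border dark [0.63379326 0.03552898 0.034     ] [(np.float64(0.1008), np.float64(-7.7)), (np.float64(0.036), np.float64(-98.5)), (np.float64(0.1007), np.float64(172.1))]
```

View pics/r7.png

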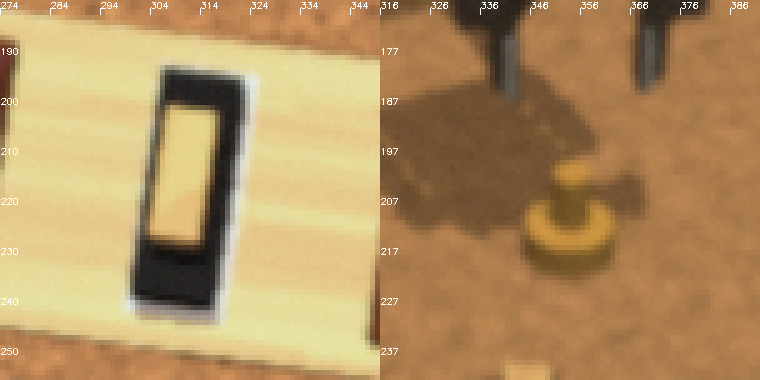

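```bash
python3 - <<'E'
from m import *
t=load("top",7);s=load("scene",7)
c,r,h=blob(t,(309,215),lambda r,g,b:(g>125)&(np.add.outer(np.arange(r.shape[0])*0,np.abs(np.arange(r.shape[1])-r.shape[1]/2))<44),20)
w=np.array([plane(t,p,.062)[:2] for p in cv2.boxPoints(r)]);print("handle",c,plane(t,c,.062),[(round(np.linalg.norm(v),4),round(np.degrees(np.arctan2(v[1],v[0])),1)) for v in np.diff(w,axis=0)])
c,r,h=blob(t,(312,218),lambda r,g,b:(r<95)&(b<90),32)
print(h.min(0),h.max(0))
# predicted corners of top face if perfectly placed, and of far/near ends
a=np.radians(-7.43);X=np.array([np.cos(a),np.sin(a)]);Y=np.array([-np.sin(a),np.cos(a)])
for z in(.034,.006,):
  for l,m in((.05,.018),(.05,-.018),(-.05,-.018),(-.05,.018)): print(z,proj(t,[*(np.array([.637,.0362])+l*X+m*Y),z]).round(1),end=' ')
print()
print("box",cv2.boxPoints(r).round(1).tolist())
for m in(-.01,.01): 
  for nm,sn in(("t",t),("s",s)):
    prof=[sn["image"][tuple(proj(sn,[*(np.array([.637,.0362])+l*X+m*Y),.034 if l>0 else .006])[::-1].round().astype(int))].sum()//3 for l in np.r_[np.arange(-.062,-.04,.002),np.arange(.04,.062,.002)]];print(nm,m,prof)
E
```

```text
handle [310.0678733  214.19736991] [0.63655857 0.03634435 0.062     ] [(np.float64(0.0559), np.float64(-7.1)), (np.float64(0.0226), np.float64(-97.8)), (np.float64(0.0559), np.float64(172.8))]
[300.125 193.875] [321.875 241.125]
0.034 [306.  192.3] 0.034 [322.6 194.6] 0.034 [315.9 240.4] 0.034 [299.2 238. ] 0.006 [306.9 195. ] 0.006 [323.  197.2] 0.006 [316.5 241.9] 0.006 [300.2 239.6] 
box [[299.5, 239.39999389648438], [306.6000061035156, 193.3000030517578], [323.1000061035156, 195.89999389648438], [316.0, 241.89999389648438]]
t -0.01 [np.uint64(195), np.uint64(199), np.uint64(188), np.uint64(165), np.uint64(150), np.uint64(131), np.uint64(65), np.uint64(24), np.uint64(24), np.uint64(33), np.uint64(36), np.uint64(34), np.uint64(37), np.uint64(35), np.uint64(51), np.uint64(115), np.uint64(182), np.uint64(200), np.uint64(200), np.uint64(199), np.uint64(198), np.uint64(198)]
s -0.01 [np.uint64(41), np.uint64(41), np.uint64(39), np.uint64(39), np.uint64(42), np.uint64(41), np.uint64(41), np.uint64(35), np.uint64(35), np.uint64(40), np.uint64(40), np.uint64(38), np.uint64(40), np.uint64(40), np.uint64(39), np.uint64(38), np.uint64(38), np.uint64(37), np.uint64(37), np.uint64(38), np.uint64(39), np.uint64(39)]
t 0.01 [np.uint64(193), np.uint64(199), np.uint64(190), np.uint64(160), np.uint64(152), np.uint64(136), np.uint64(79), np.uint64(36), np.uint64(28), np.uint64(33), np.uint64(33), np.uint64(34), np.uint64(38), np.uint64(38), np.uint64(44), np.uint64(100), np.uint64(169), np.uint64(197), np.uint64(199), np.uint64(199), np.uint64(198), np.uint64(193)]
s 0.01 [np.uint64(169), np.uint64(172), np.uint64(172), np.uint64(172), np.uint64(170), np.uint64(172), np.uint64(172), np.uint64(172), np.uint64(171), np.uint64(171), np.uint64(168), np.uint64(42), np.uint64(42), np.uint64(35), np.uint64(35), np.uint64(42), np.uint64(39), np.uint64(39), np.uint64(38), np.uint64(36), np.uint64(36), np.uint64(40)]
```

Border block is centred within about 1 mm and 0.5° of the strip, and the brass knob (scene 354,201) stands between the fingers. Gripping the knob.

The rows are not in the units I measure in: shifts go in shares of 40 cm and turns go in shares of 360 degrees. I convert before sending: 0.073 m / 0.4 = 0.1825, 0.04 m / 0.4 = 0.1.

```bash
echo '[-0.003,0,0.1,0,0,0,0.06,-0.003,0,0.1825,0,0,0,0.06,-0.003,0,0.1825,0,0,0,0.06,-0.003,0,0.1825,0,0,0,0.06]' | python3 jog.py|grep -E "pos|force"; echo '[0,0,0,0,0,0,0.01,0,0,0,0,0,0,0.01,0,0,0,0,0,0,0.01,0,0,0,0,0,0,0.01,0,0,0,0,0,0,0.01]' | python3 jog.py|grep -E "pos|force|width"; python3 go.py 0.6186,-0.1028,0.14,-7.4
```

```text
tcp_pos: [0.4547, 0.1041, 0.0261]
force: [-0.1, 0.6, 0.1]
finger_force: 0.0
tcp_pos: [0.4546, 0.1042, 0.0262]
force: [-1.6, 0.0, 8.0]
gripper_width: 0.018
finger_force: 58.3
now [0.4546 0.1042 0.0262] yaw -7.36 w 0.018 F [-1.6  0.   8. ] t 20.55 q6 110.0
0.6186,-0.1028,0.14,-7.4 -> [ 0.1893  0.1842 -0.1136] [-0.03 -0.08  0.04] dist 0.288
```

In the tool's units: 0.12 m / 0.4 = 0.3, -0.105 m / 0.4 = -0.2625.

```bash
echo '[0,0,-0.125,0,0,0,0.01,0,0,-0.25,0,0,0,0.01,0.1,0.1,-0.2625,0,0,0,0.01,0.2,0.2,-0.2625,0,0,0,0.01,0.3,0.3,-0.2625,0,0,0,0.01]' | python3 jog.py|grep -E "force|width"; python3 go.py 0.6176,-0.1026,0.12,-7.4
```

```text
force: [1.4, 1.9, -3.9]
gripper_width: 0.018
finger_force: 59.8
now [ 0.5583 -0.0316  0.1308] yaw -7.34 w 0.018 F [ 1.4  1.9 -3.9] t 21.18 q6 94.0
0.6176,-0.1026,0.12,-7.4 -> [0.0679 0.0628 0.0108] [-0.01 -0.03  0.06] dist 0.093
```

In the tool's units: 0.066 m / 0.4 = 0.165, 0.062 m / 0.4 = 0.155.

```bash
echo '[0.085,0.0775,0,0,0,0,0.01,0.165,0.155,0,0,0,0,0.01,0.165,0.155,0.025,0,0,0,0.01,0.165,0.155,0.025,0,0,0,0.01,0.165,0.155,0.025,0,0,0,0.01]' | python3 jog.py|grep -E "force:|width"; python3 go.py 0.6176,-0.1026,0.079,-7.4;  python3 - <<'E'
from h import *
s=snap("scene",8)
cv2.imwrite("pics/r8.png",crop(s,(285,240),76,76,6))
E
```

```text
force: [0.6, 0.7, -3.6]
gripper_width: 0.0179
finger_force: 59.9
now [ 0.6141 -0.0994  0.1201] yaw -7.32 w 0.0179 F [ 0.6  0.7 -3.6] t 21.8 q6 88.0
0.6176,-0.1026,0.079,-7.4 -> [0.0039 0.0028 0.0411] [-0.01  0.07  0.08] dist 0.041
```

View pics/r8.png

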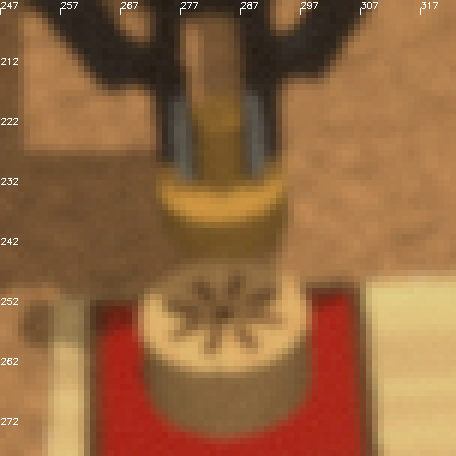

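The weight hangs level (disc at about 283,235) above the round block (top centred at 283,254). Lowering.

In the tool's units: 0.031 m / 0.4 = 0.0775, 0.015 m / 0.4 = 0.0375.

```bash
echo '[0.008,0.0063,0.0375,0,0,0,0.01,0.008,0.0063,0.0775,0,0,0,0.01,0.008,0.0063,0.0775,0,0,0,0.01,0.008,0.0063,0.0775,0,0,0,0.01,0.008,0.0063,0.0775,0,0,0,0.01]' | python3 jog.py|grep -E "force:|width"; python3 go.py 0.6176,-0.1026,0.079,-7.4
```

```text
force: [0.9, -0.3, -3.3]
gripper_width: 0.0178
finger_force: 59.9
now [ 0.6183 -0.1032  0.0897] yaw -7.36 w 0.0178 F [ 0.9 -0.3 -3.3] t 22.48 q6 88.0
0.6176,-0.1026,0.079,-7.4 -> [-0.0008 -0.0005  0.0107] [ 0.   -0.04  0.04] dist 0.011
```

In the tool's units: 0.01 m / 0.4 = 0.025, 0.005 m / 0.4 = 0.0125.

```bash
echo '[-0.002,-0.0013,0.0125,0,0,0,0.01,-0.002,-0.0013,0.025,0,0,0,0.01,-0.002,-0.0013,0.025,0,0,0,0.01,-0.002,-0.0013,0.025,0,0,0,0.01]' | python3 jog.py|grep -E "pos|force:|width"; echo '[0,0,0.0025,0,0,0,0.01,0,0,0.0025,0,0,0,0.01]' | python3 jog.py|grep -E "pos|force:"
```

```text
tcp_pos: [0.6172, -0.1025, 0.0792]
force: [-0.2, -0.4, -3.8]
gripper_width: 0.0185
finger_force: 60.3
tcp_pos: [0.6173, -0.1026, 0.0784]
force: [0.1, 0.8, -2.7]
finger_force: 60.2
```

In the tool's units: 0.0008 m / 0.4 = 0.002.

```bash
echo '[0,0,0.002,0,0,0,0.01,0,0,0.002,0,0,0,0.01]' | python3 jog.py|grep -E "pos|force:"
```

```text
tcp_pos: [0.6175, -0.1027, 0.0783]
force: [-2.8, 0.0, 5.1]
finger_force: 61.1
```

Contact. Open, rise clear and move towards the robot for a clear view.

In the tool's units: -0.12 m / 0.4 = -0.3, -0.11 m / 0.4 = -0.275.

```bash
echo '[0,0,0,0,0,0,0.05,0,0,0,0,0,0,0.05,0,0,0,0,0,0,0.05,0,0,0,0,0,0,0.05]' | python3 jog.py | grep -E "force|width"; echo '[0,0,-0.05,0,0,0,0.05,0,0,-0.15,0,0,0,0.05,0,0,-0.25,0,0,0,0.05,-0.15,0,-0.275,0,0,0,0.05,-0.3,0,-0.275,0,0,0,0.05]' | python3 jog.py|grep -E "force:"; echo '[-0.15,0,0,0,0,0,0.05,-0.3,0,0,0,0,0,0.05,-0.3,0,0,0,0,0,0.05]' | python3 jog.py|grep pos; python3 - <<'E'
from m import *
t=snap("top",9);s=snap("scene",9);t0=load("top",0)
c,r,_=blob(t,(379,225),lambda r,g,b:(g>120)&(r-b>60),22);print("round",plane(t,c,.052),np.round(r[1],1))
c,r,_=blob(t,(382,223),lambda r,g,b:(r-b>120)&(g>130),18);print("weight",plane(t,c,.072),np.round(r[1],1))
d=np.abs(t["image"].astype(int)-t0["image"]).sum(2)
for n,(x,y) in {"bottle":(120,258),"tin":(176,225),"mallet":(530,240)}.items(): print(n,d[y-20:y+20,x-20:x+20].mean().round(1))
cv2.imwrite("pics/r9.png",np.hstack([crop(t,(312,215),200,130,2),crop(s,(345,245),200,130,2)]))
E
```

```text
force: [0.6, 0.7, 0.1]
gripper_width: 0.0503
finger_force: 0.0
force: [-0.7, 0.5, -0.0]
finger_force: 0.0
tcp_pos: [0.3751, -0.0712, 0.188]
round [ 0.61844524 -0.10255359  0.052     ] [30.  30.5]
weight [ 0.61812351 -0.10253148  0.072     ] [22.2 22.5]
bottle 7.6
tin 9.5
mallet 7.6
```

View pics/r9.png

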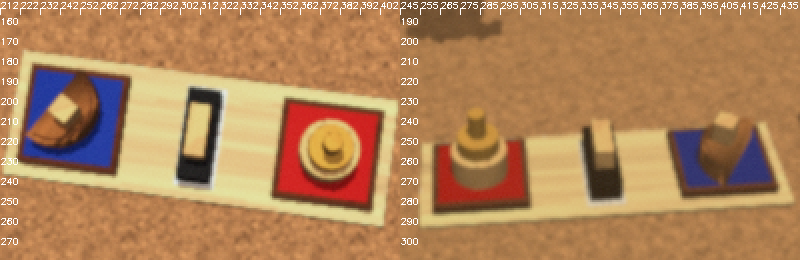

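All blocks are placed: the weight is within 0.5 mm of the round block's centre (top view about 378,227), and the bystanders have not moved.

```bash
python3 -c "
from bench import env, camrig, status
print(env.hand_in())"
```

```text
the job is handed in; nothing more can be done
None
```

The job is handed in: all three blocks measured within about 1 mm of their marks, the brass weight stands within about 0.5 mm of the middle of the round block, and the bottle, mallet and tin look unmoved; it took roughly 24 s, and no verdict came back at hand-in.

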